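# Refit a crate dolly's castor and show the undersized one to the camera

## Task

The crate dolly lies upturned on the bench with one castor socket empty, and one of its three fitted castors has a smaller wheel than the others. Take the new castor out of the timber block, stand it stem-down in the empty socket, fully home, and let go of it; then pull the small castor out of its socket and hold it up for the inspection camera: stem pointing straight down, wheel centre in line with the middle of the lens and about 15 cm in front of it, with the edge of the wheel (the tread, either edge) turned to the lens. Finish while still holding it there in the air, and leave the other two castors, the camera and the tools on the bench as they are.

Things in the scene. Friction and masses are not known exactly. Their poses are not given: they have to be found in the camera images.
- dolly: blue steel crate dolly lying upturned, fixed to the bench: an open frame 300 (x) by 400 (y) mm, 36 mm high, with four upright square socket posts 40 mm across at x = +-95, y = +-135 mm, each with a 15 mm square bore 44 mm deep, mouths 62 mm above the bench. Origin on the bench under the frame's centre, z up
- empty_socket: mouth of the one empty socket post of the dolly (thin black lip, fixed): origin at the centre of the bore's mouth, 62 mm above the bench; bore 15 mm square, 44 mm deep below it, straight down (-z). It is any of the four sockets
- new_castor: new castor, one rigid piece (swivel and wheel locked), 0.3 to 0.65 kg, standing stem-down in the timber block and free to turn in its bore. Origin on the stem's axis at the shoulder, which rests on the bore's mouth; z up from stem to wheel. Stem 12 mm thick, with a fully rounded tip, reaching 36 mm below the origin; bearing housing 44 mm across above it
- new_castor_hub (a point): wheel centre of new_castor, at x = +25, z = +76 mm in its frame; axes as the castor's, axle along y. Wheel 100 mm across, 28 mm wide, flat sides, so tyre top 50 mm above this point. Steel fork 38 mm wide whose cheeks end 10 mm above this point: grip the wheel's flat sides from above, over the cheeks
- small_castor: the fitted castor with the smaller wheel, one rigid piece, 0.2 to 0.4 kg, standing stem-down in a dolly socket, free to turn in its bore. Same stem (12 mm thick, reaching 36 mm below the origin), housing, origin and axes as new_castor
- small_castor_hub (a point): wheel centre of small_castor, at x = +20, z = +60 mm in its frame; axes as the castor's, axle along y. Wheel 75 mm across, 24 mm wide, flat sides, so tyre top 37.5 mm above this point; fork 34 mm wide whose cheeks end 10 mm above this point
- fitted_castor_a: fitted castor of the right size (100 mm wheel, same as new_castor), standing in a dolly socket; to be left in place
- fitted_castor_b: fitted castor of the right size (100 mm wheel, same as new_castor), standing in a dolly socket; to be left in place
- stem_block: timber block 90 (x) by 160 (y) by 50 mm high, fixed to the bench, with two 15 mm bores 42 mm deep at y = -40 mm (holds new_castor) and y = +40 mm (empty). Origin on the bench under its centre
- camera_stand: camera stand, fixed: steel base 130 by 120 by 14 mm, column 18 mm thick and 378 mm high; the camera sits on the column at a height that differs each time and reaches 60 mm in front of the base's origin. Origin on the bench, camera looks along the stand's -x
- lens (a point): centre of the front of the camera's lens, 200 to 280 mm above the bench; axes as the stand's: the lens looks level along its -x, z is up. The castor is wanted with its wheel centre 150 mm in front: x = -150 mm, y = 0, z = 0 in this frame
- mallet: rubber mallet lying on the bench, handle 250 mm along its x, head 56 mm thick and 95 mm long across the end at x = +100 mm. Bystander
- spanner: steel spanner 180 mm long lying flat along its x. Bystander
- grease_tin: steel tin 72 mm across, 75 mm high, standing; origin at the centre of its underside. Bystander
There are look-alikes about, which are no part of the job. Leave any white look-alike of the new_castor alone.

How it is judged:
By the outcome, as a careful person would: the job done as asked, in the order asked, and still so for the second after the job is handed in, while the arm keeps its last pose, push and grip.
It also fails if it takes over 67 s, if anything falls off the work surface, if the arm or the gripper's body presses on something with over 40 N, if the wrist force passes 120 N, or if a joint passes its speed limit or range.

## Robot

A 6-joint arm with a two-finger parallel gripper is mounted at the origin on the work surface. World frame = base frame: x ahead of the robot, y to its left, z up, the work surface at z = 0. Lengths are in mm, angles in rad, forces in N, time in s.
With the tool pointing down it reaches from about 400 to 925 mm from the base axis. Payload 12.5 kg.
Tool frame: the origin (TCP) lies midway between the tips of the shut fingers; the grasp point (between the pads) lies 19 mm behind it; z points along the fingers, y is the line along which they close (so a half turn about z gives the same grasp; the last joint's range is limited). The gripper opens to 95 mm and grips with 3 to 60 N. Pads are 20 mm wide; open, the fingers measure 119 mm over their backs; the gripper's body (75 mm by 180 mm) begins 59 mm behind the grasp point.
Start: joints at [-1.442, 0.491, 1.559, -0, 1.092, -0.106], TCP at [145.428, -607.866, 178.861] pointing down, gripper open.
Joint ranges: [-3.1, 3.1], [-0.84, 2.19], [0.05, 2.79], [-1.13, 4.28], [0.06, 2.93], [-2.69, 2.69]. Speed limits (rad/s): [2.22, 2.22, 2.79, 3.14, 3.14, 3.14].

## Interface

Orientations are given as [roll, pitch, yaw] about the fixed x, y, z axes, in that order (R = Rz(yaw) Ry(pitch) Rx(roll)).
In Python, from cell import env gives the robot as it stands.
- The arm moves only by the tool carry_out, never from a script. Its argument "series" is a list of rows, each a list of 4 numbers: the shift along the world's x, y, z normalised to -1 to 1, where 1 is 5 cm, then the turn about the world's z normalised to -1 to 1, where 1 is 6 degrees. In form: [[x, y, z, turn], ...]. A call has exactly 5 rows; each row shifts and turns the commanded pose from where the row before left it; what a row does not reach is not made up. A row lasts 1/10 s, in which the tool goes at most 50 mm and 8.59 degrees, less where a joint would pass 70% of its speed; a pose out of reach is approached as far as the arm can. A call with a number of a shift or a turn outside -1 to 1 is refused whole. A call with a gripper value outside its range is refused whole. "fingers" is the closure, from -1 (fully open) to 1 (shut), set as the call begins (left out, the last holds). The fingers move at their own pace and stop on an object; the grip force is fixed at half the most. Time passes only in rows, so rows that do not move let the fingers close, or fill a call up. It gives the time, the measured TCP pose, the force, the opening and the grip force at its end, in the units of the state.
- env.state(): the state, without advancing time (a new reading comes with each control period).
- env.read_camera(name): name is "scene" or "top"; returns the picture (420x560x3 uint8, red, green, blue); there is no depth.
- env.calibration(name): a dict with "K" (3x3 intrinsics, pixels), "pose" (4x4, takes a point from camera to world coordinates). Camera axes: x right, y down, z forward; pixel columns grow to the right and rows downward; lengths in mm; the calibration is good to about 2 mm. A picture is of the moment at which its call begins. calibration takes no time and is no camera call.
- env.job_done(): hands the job in; it is judged then, once.
Trained networks look in the newest picture that a camera, given by its name, has taken for a name from the list of things; names that differ only in an ending like _2 or _b are one class to them, and where a whole thing is asked for, a point or a joint stands for the part that bears it (a point fixed in the world has none). Each returns a list of dicts, best first, with "conf" (0 to 1); they miss things now and then, are a little off and sometimes report something else, mostly with a low value. They report only what shows in the picture. A call takes as long as a camera call. They do not tell look-alikes from the thing itself.
- env.look_for(camera, label): "position" ([row, column] as shares, 0 to 1, of the picture: columns of its width, rows of its height, amid what is visible of it).
The state is a dict: "t": time; "joints": joint angles; "qvel": joint speeds; "tau": joint torques, N m; "eef_pos": TCP position; "tcp_rot": TCP orientation; "ft_force": force on the tool from outside, world axes, zero at the start; "moment": the same for the moment, N m; "opening": opening from 0.0 (shut) to 1.0 (fully open); "grip_force": force on a finger pad.
Only numpy, scipy, OpenCV 4.12 (cv2) and the standard library are available. Lean on these libraries where they do the work, as an engineer would, in place of code of your own. Each camera call takes 0.05 s, during which the arm holds its last target. There are 200 camera calls.

## Working session

There is one attempt and no reset: what is moved stays moved. The work goes in short steps, Python scripts to look and compute and a tool call to move; the robot and the scene stay as the last step left them, time stands still between calls to the robot, and variables do not carry over. Pictures are saved under pics/ and viewed, at most 10 in all, crops included, and the job is handed in when it is done.

Besides the shell and the picture viewer there is one more tool, called after "Call:" in YAML: its name, and indented under it one key for each argument. carry_out: Moves the arm, as the interface text tells. Its arguments: {"type":"object","properties":{"series":{"type":"array","items":{"type":"array","items":{"type":"number","minimum":-1,"maximum":1}}},"fingers":{"type":"number"}},"required":["series"]}

```bash
mkdir -p pics; ls; cat > h.py <<'E'
import numpy as np, cv2
from cell import env
def cal(c):
    d=env.calibration(c); return np.array(d["K"]),np.array(d["pose"])
def ray(c,u,v):
    K,P=cal(c); d=P[:3,:3]@np.linalg.inv(K)@[u,v,1]; return P[:3,3],d
def onz(c,u,v,z):
    o,d=ray(c,u,v); return o+d*(z-o[2])/d[2]
def proj(c,p):
    K,P=cal(c); q=P[:3,:3].T@(np.atleast_2d(p)-P[:3,3]).T; q=K@q; return (q[:2]/q[2]).T
def snap(c,n,crop=None,s=1):
    im=env.read_camera(c)[:,:,::-1]
    if crop: a,b,e,f=crop; im=im[b:f,a:e]
    cv2.imwrite(f"pics/{n}.png",cv2.resize(im,None,fx=s,fy=s,interpolation=cv2.INTER_CUBIC))
def tri(a,b):
    (o,d),(p,e)=ray("scene",*a),ray("top",*b)
    t=np.linalg.lstsq(np.c_[d,-e],p-o,rcond=None)[0]; x,y=o+t[0]*d,p+t[1]*e
    return (x+y)/2,np.linalg.norm(x-y)
E
python3 - <<'E'
from h import *
for c in("scene","top"):
    snap(c,c+"0",None,1.42); K,P=cal(c); print(c,K[0,0],K[1,1],K[:2,2],P.round(2).tolist())
    for l in ["dolly","empty_socket","new_castor","new_castor_hub","small_castor","small_castor_hub","fitted_castor_a","stem_block","camera_stand","lens"]:
        print(l,[(round(r["position"][1]*560),round(r["position"][0]*420),round(r["conf"],2)) for r in env.look_for(c,l)])
print(env.state())
E
```

```text
pics
scene 390.45524661403465 390.45524661403465 [274.49106477 210.67127039] [[0.76, 0.47, -0.45, 1140.66], [0.65, -0.57, 0.5, -612.66], [-0.02, -0.67, -0.74, 1115.57], [0.0, 0.0, 0.0, 1.0]]
dolly [(267, 273, 0.92), (328, 162, 0.3)]
empty_socket []
new_castor [(283, 165, 0.92), (330, 162, 0.78), (355, 143, 0.67), (372, 199, 0.59)]
new_castor_hub [(279, 167, 0.82), (328, 160, 0.7), (372, 195, 0.7)]
small_castor [(268, 197, 0.91), (312, 223, 0.62)]
small_castor_hub [(272, 197, 0.58)]
fitted_castor_a [(313, 222, 0.86), (213, 236, 0.61)]
stem_block [(337, 174, 0.81), (182, 296, 0.6)]
camera_stand [(131, 356, 0.85)]
lens [(122, 333, 0.66)]
top 535.8128253109645 535.8128253109645 [285.3053483  209.64982985] [[0.01, -1.0, 0.07, 427.27], [-1.0, -0.01, -0.01, 52.15], [0.01, -0.07, -1.0, 1742.96], [0.0, 0.0, 0.0, 1.0]]
dolly [(317, 174, 0.68)]
empty_socket []
new_castor [(89, 227, 0.9), (165, 154, 0.71), (166, 215, 0.63)]
new_castor_hub [(89, 227, 0.98), (188, 271, 0.82), (167, 212, 0.68), (168, 153, 0.59)]
small_castor [(266, 225, 0.86)]
small_castor_hub [(265, 228, 0.59)]
fitted_castor_a [(268, 167, 0.88), (354, 228, 0.88)]
stem_block []
camera_stand [(479, 200, 0.72)]
lens [(162, 202, 0.36)]
{'t': 1.1, 'joints': array([-1.44160350e+00,  4.90882156e-01,  1.55890271e+00,  1.06156322e-05,
        1.09170669e+00, -1.05601364e-01]), 'qvel': array([-0.0005587 , -0.00075217,  0.00039898, -0.00053527, -0.0020018 ,
       -0.00102364]), 'tau': array([-1.65754504e-03, -6.12487650e+01, -2.58432555e+01,  6.92841271e-02,
        4.46774613e-02, -2.51139619e-05]), 'eef_pos': array([ 145.42818427, -607.86344781,  178.87109887]), 'tcp_rot': array([3.14149112e+00, 1.28810297e-06, 2.34789293e-01]), 'ft_force': array([-0.54814485,  0.37292193, -0.40349587]), 'moment': array([ 0.05422931, -0.03441603,  0.01819544]), 'grip_force': 0.0, 'opening': 1.000711126852028}
```

View pics/scene0.png

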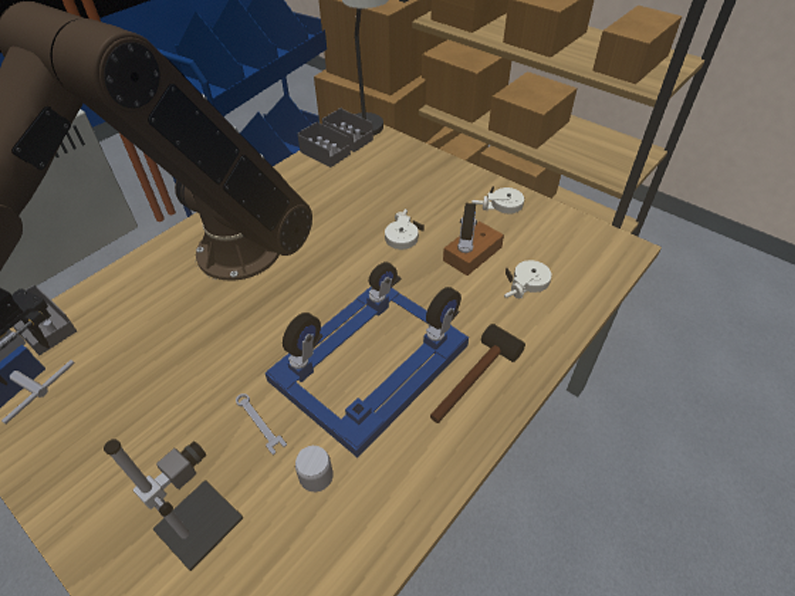

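View pics/top0.png

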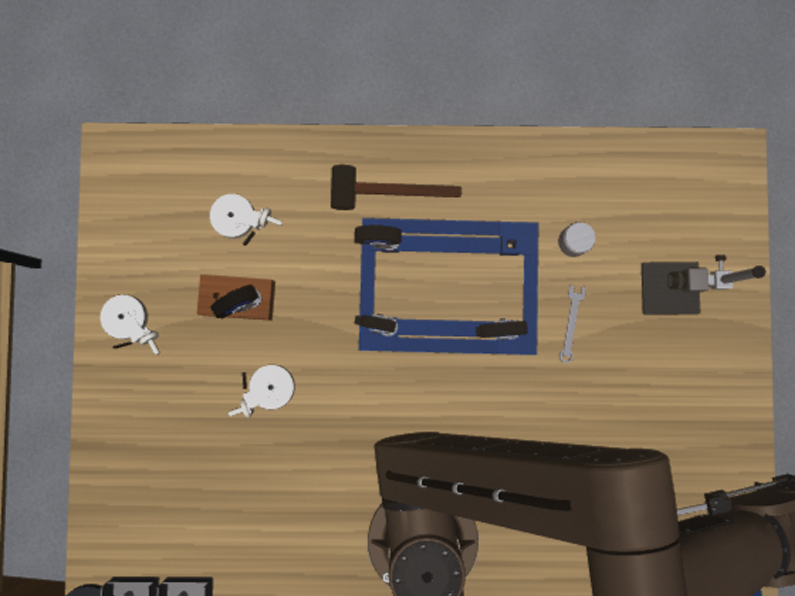

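Scene picture: blue dolly, with the empty socket at about (252,287) in native pixels (top: (360,171)). The small castor is at scene (269,197), top (265,228).

Things that could be taken for the new castor:
- Black-wheeled castor in the timber block, top (166,213), scene (329,160). This is my choice.
- White ones lying down, top (165,154), (89,227) and (188,271). These are look-alikes.
- Fitted black ones in the dolly, top (266,167), (354,230) and the small one at (265,228).

The camera stand is at top (472,203), with its lens looking along about +y. Next I'll take close crops.

```bash
python3 - <<'E'
from h import *
t=env.read_camera("top")[:,:,::-1];s=env.read_camera("scene")[:,:,::-1]
z=lambda im,x,y,w,h,k:cv2.resize(im[y:y+h,x:x+w],None,fx=k,fy=k,interpolation=cv2.INTER_CUBIC)
a=np.hstack([z(t,132,185,66,50,6),z(s,300,130,66,50,6)])   #396x300 each
b=np.hstack([z(t,446,175,99,75,4),z(s,65,300,99,75,4)])  
cv2.imwrite("pics/c1.png",np.vstack([a,b]))
cv2.imwrite("pics/c2.png",z(t,250,150,133,104,6)[:600,:798])
np.save("t0.npy",t);np.save("s0.npy",s)
E
```

```text
(no output)
```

View pics/c1.png

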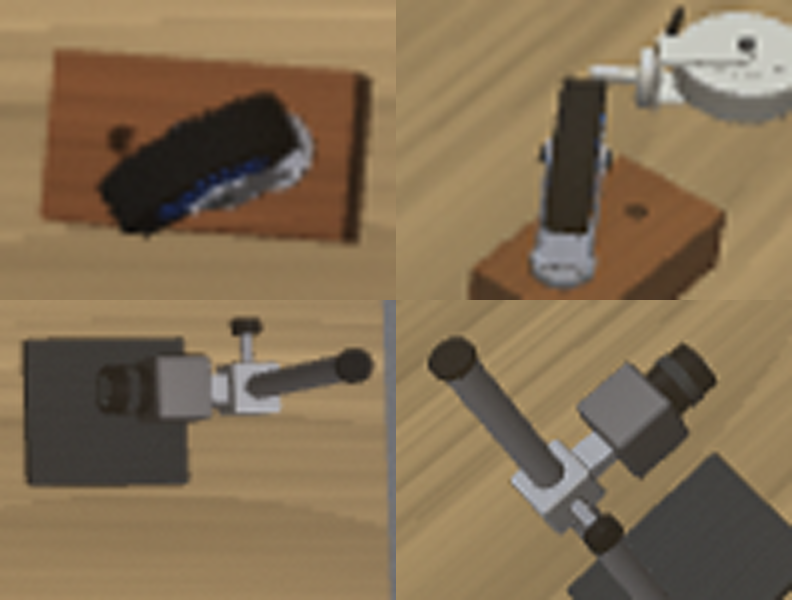

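View pics/c2.png

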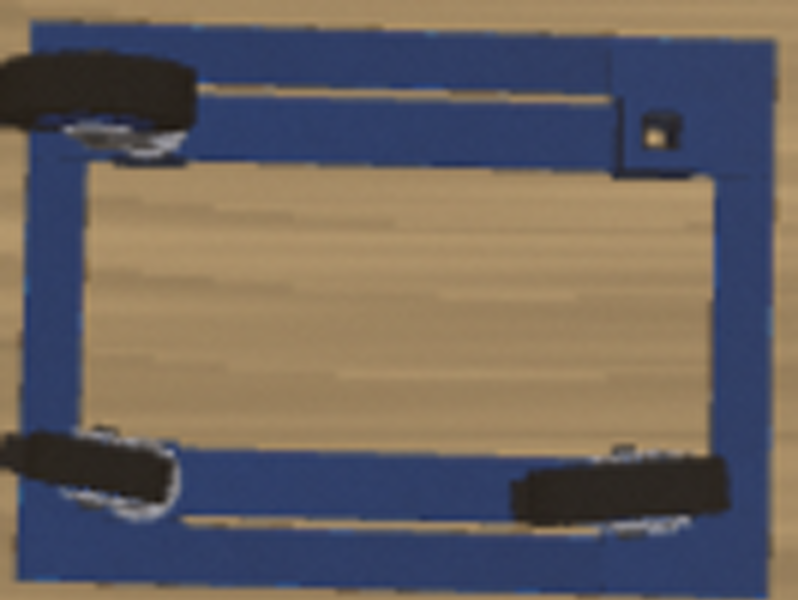

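The crops confirm the choice: the castor in the block has a black tyre and blue hub and stands stem-down, while the white ones lie about. The empty bore is at top (360,172), and the lens front is at about top (470,197). Now I'll fit the poses.

```bash
cat > fit.py <<'E'
from h import *
from scipy.optimize import least_squares
def px(l,k,x0,y0,du=0,dv=0): return (np.array(l,float)-[du,dv]+.5)/k-.5+[x0,y0]
def W(p,l): 
    c,s=np.cos(p[2]),np.sin(p[2]); l=np.atleast_2d(np.array(l,float)); return np.c_[p[0]+c*l[:,0]-s*l[:,1],p[1]+s*l[:,0]+c*l[:,1],l[:,2]]
def fit(obs,x0,loc=lambda p,l:W(p,l)):
    f=lambda p:np.concatenate([(proj(c,loc(p,l))-q).ravel() for c,l,q in obs])
    r=least_squares(f,x0,x_scale=[100,100,.3]+[50]*(len(x0)-3)); return r.x,r.fun.reshape(-1,2).round(1).tolist()
E
python3 - <<'E'
from fit import *
B=[(45,80,50),(45,-80,50),(-45,-80,50),(-45,80,50)]
bt=("top",B+[(0,40,50)],px([(52,50),(360,72),(349,241),(42,218),(121,138)],6,132,185))
bs=("scene",[B[1],B[0],(0,40,50)],px([(620,157),(722,215),(636,211)],6,300,130,396,0))
# which scene corners: try both assignments
for nm,o in (("top",[bt]),("both",[bt,bs])): print("block",nm,*fit(o,[500,350,0]))
p,_=fit([bt],[500,350,0]); print("pred scene corners*6",((proj("scene",W(p,B+[(0,40,50)]))-[300,130])*6+[396,0]).round().tolist())
D=[(150,200,36),(150,-200,36),(-150,-200,36),(-150,200,36),(95,-135,62)]
dt=("top",D,px([(33,20),(777,40),(768,598),(18,580),(661,131)],6,250,150))
d,r=fit([dt],[450,0,0]); print("dolly",d,r,W(d,[(95,-135,62),(-95,135,62)]))
print("socket scene pred",proj("scene",W(d,[(95,-135,62)])))
S=[(-65,60,14),(65,60,14),(65,-60,14),(-65,-60,14)]
q,r=fit([("top",S,px([(24,40),(184,38),(189,183),(28,185)],4,446,175))],[450,-550,-1.57]); print("stand",q,r)
for h in range(200,290,10): print(h,proj("top",W(q,[(-60,0,h)])).round(1),proj("scene",W(q,[(-60,0,h)])).round(1))
print("obs lens top",px([(98,88)],4,446,175),"scene",px([(701,367)],4,65,300,396,300))
E
```

```text
block top [ 5.41105812e+02  4.22751646e+02 -6.08779634e-02] [[0.6, -0.1], [-0.3, -0.3], [-0.7, -0.1], [-0.1, 0.3], [0.5, 0.3]]
block both [ 5.37838488e+02  4.31182240e+02 -5.76600267e-02] [[-2.1, 1.0], [-3.0, 0.6], [-3.4, 0.8], [-2.8, 1.4], [-2.2, 1.3], [-6.6, 27.8], [0.9, -1.8], [0.4, -1.4]]
pred scene corners*6 [[722.0, 210.0], [574.0, 331.0], [468.0, 266.0], [617.0, 152.0], [633.0, 209.0]]
dolly [ 5.70371013e+02 -5.63370300e+01 -1.84992281e-02] [[-0.2, -0.1], [0.1, -0.2], [0.3, 0.2], [-0.4, 0.1], [0.2, -0.0]] [[ 662.85750491 -193.07125714   62.        ]
 [ 477.88452173   80.39719715   62.        ]]
socket scene pred [[251.68979698 287.47332718]]
stand [ 570.69172682 -564.3916217    -1.55403085] [[0.0, -0.4], [-0.1, -0.3], [-0.0, 0.4], [0.2, 0.3]]
200 [[474.3 197.5]] [[137.8 320.9]]
210 [[475.5 197.2]] [[136.7 319.1]]
220 [[476.8 196.9]] [[135.6 317.2]]
230 [[478.1 196.6]] [[134.5 315.3]]
240 [[479.4 196.2]] [[133.3 313.4]]
250 [[480.7 195.9]] [[132.1 311.5]]
260 [[482.  195.6]] [[130.9 309.5]]
270 [[483.4 195.2]] [[129.7 307.5]]
280 [[484.7 194.9]] [[128.5 305.5]]
obs lens top [[470.125 196.625]] scene [[140.875 316.375]]
```

```bash
python3 - <<'E'
from fit import *
q=np.array([570.69,-564.39,-1.55403])
for ut in(98,105,112):
    a=px([(105-105+ut,88)],4,446,175)[0]; b=px([(699,364)],4,65,300,396,300)[0]
    print(ut,tri(b,a))
    f=lambda p:np.r_[proj("top",W(q,[(p[0],0,p[1])]))[0]-a,proj("scene",W(q,[(p[0],0,p[1])]))[0]-b]
    r=least_squares(f,[-80,240]);print(r.x,W(q,[(r.x[0],0,r.x[1])]),r.fun.round(2))
# new castor: bore position, wheel tread direction
p=np.array([541.1,422.75,-.0609]); bore=W(p,[(0,-40,50)])[0]; print("bore",bore)
quad=px([(98,188),(135,235),(303,140),(272,93)],6,132,185)
g=np.array([onz("top",*c,160) for c in quad]); print(g.round(1).tolist())
# fit castor yaw: model top-view outline
def outline(cy,b,hx,hz,R,w,z0,c="top"):
    th=np.linspace(0,np.pi*2,80); pts=[(hx+R*np.cos(t),s*w/2,hz+R*np.sin(t)) for t in th for s in(1,-1)]
    P=W([b[0],b[1],cy],pts)+[0,0,z0]; return cv2.convexHull(proj(c,P).astype(np.float32))
def mask(h,sh=(420,560),k=4):
    m=np.zeros((sh[0]*k,sh[1]*k),np.uint8); cv2.fillConvexPoly(m,((h+.5)*k-.5).round().astype(int),1); return cv2.resize(m,(sh[1],sh[0]),interpolation=cv2.INTER_AREA) if 0 else m
t=np.load("t0.npy");k=4;T=cv2.resize(t,None,fx=k,fy=k,interpolation=cv2.INTER_CUBIC)
dark=(T.max(2)<75).astype(np.uint8)
d=np.array([570.37,-56.34,-.0185])
for nm,b,a in(("new",bore,(25,76,50,28,50)),("small",W(d,[(-95,135,62)])[0],(20,60,37.5,24,62))):
    best=[]
    for yaw in np.radians(np.arange(0,360,1)):
      for ox in (0,):
        m=mask(outline(yaw,b,*a)); ys,xs=np.where(m); roi=np.zeros_like(m); cx,cy=(proj("top",[b])[0]*k).astype(int)
        D=dark[cy-130:cy+130,cx-160:cx+160]; M=m[cy-130:cy+130,cx-160:cx+160]
        best.append(((D&M).sum()/ (D|M).sum(),np.degrees(yaw)))
    print(nm,sorted(best)[-4:])
E
```

```text
98 (array([ 570.15618155, -490.9760801 ,  209.40569785]), np.float64(4.365720455633632))
[-73.08990324 208.68435906] [[ 569.46460821 -491.31036966  208.68435906]] [ 0.71  0.66  0.71 -0.06]
105 (array([ 570.92101097, -493.00358407,  212.82691151]), np.float64(0.3133210223658422))
[-71.31326123 211.43525087] [[ 569.49439458 -493.08676196  211.43525087]] [-0.09  0.57 -0.15 -0.06]
112 (array([ 571.68764899, -495.01577446,  216.26123324]), np.float64(3.718616254956063))
[-69.54922322 214.16903648] [[ 569.52396963 -494.85055203  214.16903648]] [-0.89  0.48 -1.02 -0.07]
bore [538.6655055  382.82415328  50.        ]
[[512.0, 448.3, 160.0], [489.0, 429.6, 160.0], [536.4, 348.0, 160.0], [559.5, 363.7, 160.0]]
new [(np.float64(0.7513893614608144), np.float64(121.0)), (np.float64(0.7577461556116594), np.float64(118.00000000000001)), (np.float64(0.7617138274716463), np.float64(119.99999999999999)), (np.float64(0.7617792044021552), np.float64(119.0))]
small [(np.float64(0.7979874213836478), np.float64(78.0)), (np.float64(0.8010590015128594), np.float64(81.0)), (np.float64(0.806729066531748), np.float64(79.0)), (np.float64(0.8114068441064639), np.float64(80.0))]
```

Call:
carry_out:
  series:
    - [0.62, 0.43, 0.34, 1]
    - [0.62, 0.43, 0.34, 1]
    - [0.62, 0.43, 0.34, 1]
    - [0.62, 0.43, 0.34, 1]
    - [0.62, 0.43, 0.34, 1]
  fingers: -1

```text
t: 1.7
eef_pos: [301.5, -499.3, 264.7]
tcp_rot: [3.141, 0.0, 0.763]
ft_force: [0.6, 0.0, -0.7]
opening: 0.998
grip_force: 0.0
```

Call:
carry_out:
  series:
    - [0.58, 0.78, 0, 1]
    - [0.58, 0.78, 0, 1]
    - [0.58, 0.78, 0, 1]
    - [0.58, 0.78, 0, 1]
    - [0.58, 0.78, 0, 1]

```text
t: 2.2
eef_pos: [446.3, -303.6, 264.1]
tcp_rot: [3.141, 0.0, 1.286]
ft_force: [-0.3, -0.5, -0.0]
opening: 0.998
grip_force: 0.0
```

Call:
carry_out:
  series:
    - [0.3, 0.9, 0, 1]
    - [0.3, 0.9, 0, 1]
    - [0.3, 0.9, 0, 1]
    - [0.3, 0.9, 0, 1]
    - [0.3, 0.9, 0, 1]

```text
t: 2.7
eef_pos: [520.7, -78.4, 264.1]
tcp_rot: [3.141, 0.0, 1.81]
ft_force: [0.4, 0.1, 0.1]
opening: 0.998
grip_force: 0.0
```

Call:
carry_out:
  series:
    - [0.02, 0.96, 0, 0.53]
    - [0.02, 0.96, 0, 0.53]
    - [0.02, 0.96, 0, 0.53]
    - [0.02, 0.96, 0, 0.53]
    - [0.02, 0.96, 0, 0.53]

```text
t: 3.2
eef_pos: [525.1, 161.6, 264.1]
tcp_rot: [3.141, 0.0, 2.085]
ft_force: [1.1, 0.9, -0.3]
opening: 1.0
grip_force: 0.0
```

Call:
carry_out:
  series:
    - [0, 0.9, 0, 0]
    - [0, 0.9, 0, 0]
    - [0, 0.9, 0, 0]
    - [0, 0.9, 0, 0]
    - [0, 0.9, 0, 0]

```text
t: 3.7
eef_pos: [525.1, 386.6, 263.9]
tcp_rot: [3.141, 0.0, 2.083]
ft_force: [0.9, 0.1, -0.2]
opening: 1.001
grip_force: 0.0
```

Call:
carry_out:
  series:
    - [0.04, 0.14, -0.5, 0]
    - [0.03, 0.13, -0.5, 0]
    - [0, 0, -0.5, 0]
    - [0, 0, -0.5, 0]
    - [0, 0, -0.46, 0]

```text
t: 4.2
eef_pos: [528.7, 398.2, 139.6]
tcp_rot: [-3.141, 0.0, 2.083]
ft_force: [-0.4, 1.1, 0.6]
opening: 0.999
grip_force: 0.0
```

Call:
carry_out:
  series:
    - [0, 0, 0, 0]
    - [0, 0, 0, 0]
    - [0, 0, 0, 0]
    - [0, 0, 0, 0]
    - [0, 0, 0, 0]
  fingers: 1

```text
t: 4.7
eef_pos: [529.2, 398.3, 141.8]
tcp_rot: [3.14, -0.0, 2.083]
ft_force: [0.6, 0.2, 0.2]
opening: 0.634
grip_force: 0.0
```

Call:
carry_out:
  series:
    - [0, 0, 0, 0]
    - [0, 0, 0, 0]
    - [0, 0, 0, 0]
    - [0, 0, 0, 0]
    - [0, 0, 0, 0]

```text
t: 5.2
eef_pos: [528.9, 398.1, 140.8]
tcp_rot: [3.142, 0.0, 2.083]
ft_force: [-0.2, -0.2, 0.0]
opening: 0.216
grip_force: 0.0
```

```bash
python3 - <<'E'
from h import *
t=env.read_camera("top")[:,:,::-1];s=env.read_camera("scene")[:,:,::-1]
z=lambda im,x,y,w,h,k:cv2.resize(im[y:y+h,x:x+w],None,fx=k,fy=k,interpolation=cv2.INTER_CUBIC)
cv2.imwrite("pics/g1.png",np.hstack([z(t,120,150,100,120,4),z(s,290,90,100,120,4)]))
print(env.state()["opening"],env.state()["grip_force"],env.state()["t"])
print(proj("scene",[[528.9,398.1,140.8]]),proj("top",[[528.9,398.1,140.8]]))
E
```

```text
0.13033105654346056 0.0 5.3
[[329.28533712 153.99824313]] [[166.46614929 210.74653357]]
```

View pics/g1.png

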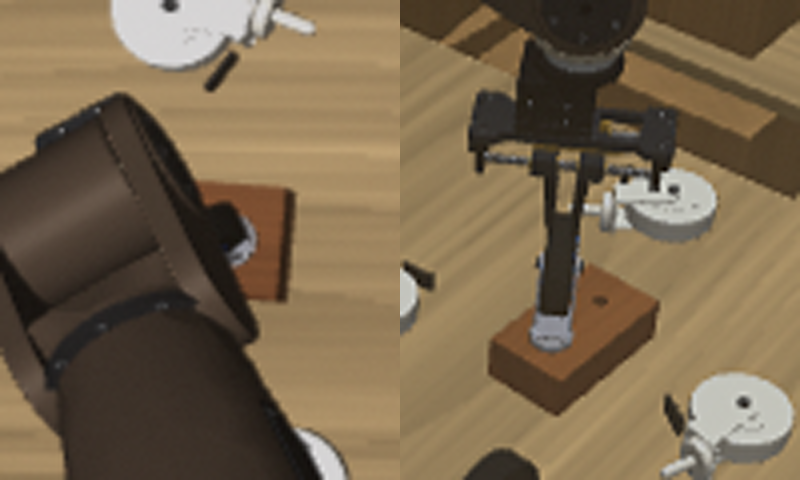

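The fingers straddle the tyre top at about crop (563,205), scene (331,141). The opening was still shrinking, so I'll wait for contact.

Call:
carry_out:
  series:
    - [0, 0, 0, 0]
    - [0, 0, 0, 0]
    - [0, 0, 0, 0]
    - [0, 0, 0, 0]
    - [0, 0, 0, 0]

```text
t: 5.8
eef_pos: [528.9, 398.1, 140.9]
tcp_rot: [3.141, -0.0, 2.083]
ft_force: [-0.3, -0.0, 0.9]
opening: 0.003
grip_force: 0.0
```

```bash
python3 - <<'E'
from h import *
s=env.read_camera("scene")[:,:,::-1];t=env.read_camera("top")[:,:,::-1]
z=lambda im,x,y,w,h,k:cv2.resize(im[y:y+h,x:x+w],None,fx=k,fy=k,interpolation=cv2.INTER_CUBIC)
g=lambda im:np.clip(255*(im/255.)**.5,0,255).astype(np.uint8)
cv2.imwrite("pics/g2.png",g(np.hstack([z(s,300,100,66,100,6),z(t,140,175,66,100,6)])))
e=env.state();print(e["joints"],e["opening"],e["ft_force"],e["moment"])
E
```

```text
[ 5.45540831e-01  5.80002021e-01  1.50300447e+00 -1.40823807e-05
  1.05846839e+00  3.32320907e-02] 0.007540945375547923 [0.01680249 0.07865777 0.03699333] [ 0.01224916 -0.14160781 -0.03656005]
```

View pics/g2.png

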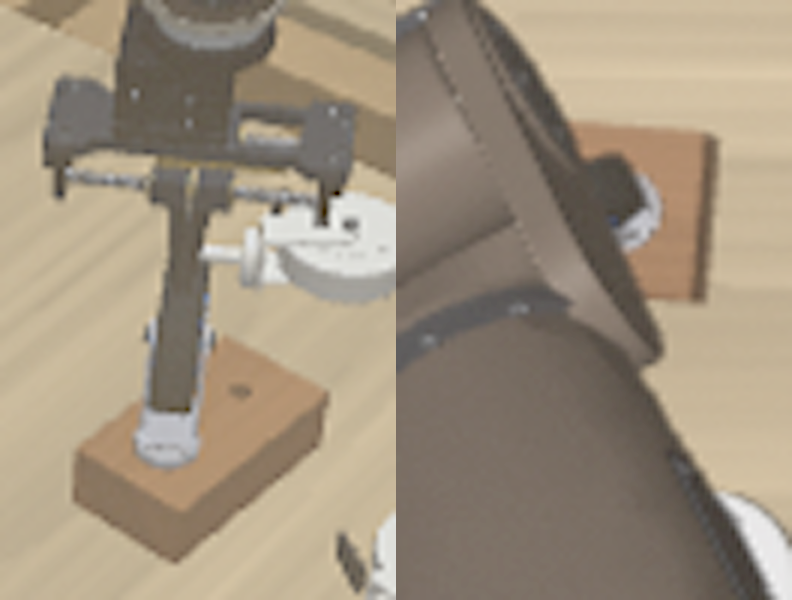

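```bash
python3 - <<'E'
from fit import *
for z in (141,160,219,260): print(z,((proj("scene",[[528.9,398.1,z]])-[300,100])*6).round(),)
b=[538.7,382.8,119.5*np.pi/180]
for n,l in(("hub",(25,0,126)),("top",(25,0,176)),("near",(-25,0,126)),("far",(75,0,126)),("bottom",(25,0,76)),("housing",(0,0,50)),("axleends",(25,19,126)),("ax2",(25,-19,126))):
    w=W(b,[l]); print(n,w.round(),"g2 px",((proj("scene",w)-[300,100])*6).round(),"c1top px",((proj("top",w)-[132,185])*6).round())
E
```

```text
141 [[176. 324.]]
160 [[178. 301.]]
219 [[187. 225.]]
260 [[193. 171.]]
hub [[526. 405. 126.]] g2 px [[176. 335.]] c1top px [[200. 161.]]
top [[526. 405. 176.]] g2 px [[183. 274.]] c1top px [[178. 155.]]
near [[551. 361. 126.]] g2 px [[168. 386.]] c1top px [[288. 113.]]
far [[502. 448. 126.]] g2 px [[184. 287.]] c1top px [[112. 210.]]
bottom [[526. 405.  76.]] g2 px [[170. 393.]] c1top px [[221. 167.]]
housing [[539. 383.  50.]] g2 px [[163. 448.]] c1top px [[273. 147.]]
axleends [[510. 395. 126.]] g2 px [[147. 332.]] c1top px [[218. 194.]]
ax2 [[543. 414. 126.]] g2 px [[206. 338.]] c1top px [[182. 128.]]
```

The projections agree with the wheel, but the shut fingers show no contact. I'll raise the shut gripper and compare its visible tip with the projected TCP.

Call:
carry_out:
  series:
    - [0, 0, 0.5, 0]
    - [0, 0, 0.5, 0]
    - [0, 0, 0.5, 0]
    - [0, 0, 0.5, 0]
    - [0, 0, 0, 0]

```text
t: 6.4
eef_pos: [529.9, 398.8, 244.5]
tcp_rot: [3.136, -0.0, 2.083]
ft_force: [0.5, 0.0, -0.1]
opening: 0.004
grip_force: 0.0
```

```bash
python3 - <<'E'
from h import *
s=env.read_camera("scene")[:,:,::-1];t=env.read_camera("top")[:,:,::-1]
z=lambda im,x,y,w,h,k:cv2.resize(im[y:y+h,x:x+w],None,fx=k,fy=k,interpolation=cv2.INTER_CUBIC)
g=lambda im:np.clip(255*(im/255.)**.5,0,255).astype(np.uint8)
cv2.imwrite("pics/g3.png",g(np.hstack([z(s,300,85,66,100,6),z(t,120,175,66,100,6)])))
e=env.state();print(e["eef_pos"],e["opening"],((proj("scene",[e["eef_pos"]])-[300,85])*6),((proj("top",[e["eef_pos"]])-[120,175])*6+[396,0]))
E
```

```text
[528.86144608 398.11451672 240.89444399] 0.0063936461533993065 [[189.73980262 286.38765255]] [[628.77508462 200.69657583]]
```

View pics/g3.png

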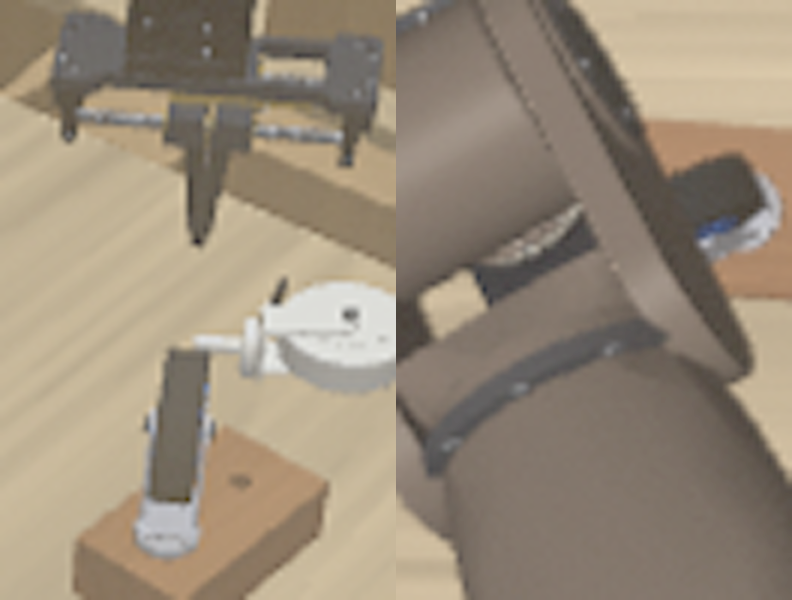

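The visible tip is at crop (197,242), but the reported TCP projects to (190,286). So the real tips sit about 34 mm above the reported TCP. I'll regrasp about 33 mm lower and let the finger opening (28 mm wheel or 38 mm fork) confirm it.

Call:
carry_out:
  series:
    - [0, 0, 0, 0]
    - [0, 0, 0, 0]
    - [0, 0, 0, 0]
    - [0, 0, 0, 0]
    - [0, 0, 0, 0]
  fingers: -1

```text
t: 7.0
eef_pos: [528.9, 398.1, 240.6]
tcp_rot: [-3.141, 0.0, 2.083]
ft_force: [1.0, -0.1, -0.7]
opening: 0.368
grip_force: 0.0
```

Call:
carry_out:
  series:
    - [0, 0, 0, 0]
    - [0, 0, 0, 0]
    - [0, 0, 0, 0]
    - [0, 0, 0, 0]
    - [0, 0, 0, 0]

```text
t: 7.5
eef_pos: [528.9, 398.2, 240.9]
tcp_rot: [3.141, 0.0, 2.083]
ft_force: [-0.3, -0.5, -0.1]
opening: 0.793
grip_force: 0.0
```

Call:
carry_out:
  series:
    - [-0.02, 0.03, -0.5, 0]
    - [-0.02, 0.03, -0.5, 0]
    - [0, 0, -0.5, 0]
    - [0, 0, -0.5, 0]
    - [0, 0, -0.2, 0]

```text
t: 8.0
eef_pos: [526.1, 400.6, 128.6]
tcp_rot: [-3.139, 0.0, 2.083]
ft_force: [-0.6, 0.0, -0.2]
opening: 1.001
grip_force: 0.0
```

Call:
carry_out:
  series:
    - [0, 0, -0.1, 0]
    - [0, 0, -0.1, 0]
    - [0, 0, -0.1, 0]
    - [0, 0, -0.1, 0]
    - [0, 0, 0, 0]

```text
t: 8.5
eef_pos: [526.8, 401.0, 110.5]
tcp_rot: [-3.141, 0.0, 2.083]
ft_force: [-0.9, 0.3, -0.0]
opening: 0.997
grip_force: 0.0
```

Call:
carry_out:
  series:
    - [0, 0, 0, 0]
    - [0, 0, 0, 0]
    - [0, 0, 0, 0]
    - [0, 0, 0, 0]
    - [0, 0, 0, 0]
  fingers: 1

```text
t: 9.0
eef_pos: [526.9, 401.1, 110.9]
tcp_rot: [3.141, 0.0, 2.083]
ft_force: [-0.1, 0.4, -0.9]
opening: 0.633
grip_force: 0.0
```

Call:
carry_out:
  series:
    - [0, 0, 0, 0]
    - [0, 0, 0, 0]
    - [0, 0, 0, 0]
    - [0, 0, 0, 0]
    - [0, 0, 0, 0]

```text
t: 9.5
eef_pos: [527.0, 401.3, 110.9]
tcp_rot: [3.141, -0.0, 2.083]
ft_force: [0.8, 0.5, 0.4]
opening: 0.289
grip_force: 30.0
```

Call:
carry_out:
  series:
    - [0, 0, 0, 0]
    - [0, 0, 0, 0]
    - [0, 0, 0, 0]
    - [0, 0, 0, 0]
    - [0, 0, 0, 0]

```text
t: 10.0
eef_pos: [527.0, 401.2, 110.9]
tcp_rot: [3.141, -0.0, 2.083]
ft_force: [0.2, 1.5, -1.0]
opening: 0.292
grip_force: 30.0
```

Opening 0.29 is 27.6 mm with a 30 N grip, so the wheel is held. Lifting.

Call:
carry_out:
  series:
    - [0, 0, 0.1, 0]
    - [0, 0, 0.2, 0]
    - [0, 0, 0.2, 0]
    - [0, 0, 0.2, 0]
    - [0, 0, 0.3, 0]

```text
t: 10.5
eef_pos: [526.0, 400.6, 161.3]
tcp_rot: [-3.139, 0.0, 2.083]
ft_force: [0.5, 0.3, -6.2]
opening: 0.291
grip_force: 30.0
```

Call:
carry_out:
  series:
    - [0, 0, 0.6, 0]
    - [0, 0, 0.6, 0]
    - [0, 0, 0.6, 0]
    - [0, 0, 0.6, 0]
    - [0, 0, 0.6, 0]

```text
t: 11.0
eef_pos: [525.9, 400.6, 312.8]
tcp_rot: [-3.14, -0.0, 2.083]
ft_force: [0.1, -0.3, -6.5]
opening: 0.292
grip_force: 30.0
```

Call:
carry_out:
  series:
    - [0.1, -0.5, 0, 0]
    - [0.2, -0.8, 0, 0]
    - [0.2, -0.8, 0, 0]
    - [0.2, -0.8, 0, 0]
    - [0.2, -0.8, 0, 0]

```text
t: 11.5
eef_pos: [571.1, 214.4, 311.5]
tcp_rot: [-3.14, -0.0, 2.083]
ft_force: [0.8, 0.5, -5.4]
opening: 0.298
grip_force: 30.0
```

Call:
carry_out:
  series:
    - [0.2, -0.8, 0, 0]
    - [0.2, -0.8, 0, 0]
    - [0.2, -0.8, 0, 0]
    - [0.2, -0.8, 0, 0]
    - [0.2, -0.8, 0, 0]

```text
t: 12.0
eef_pos: [621.1, 14.6, 311.6]
tcp_rot: [-3.141, -0.001, 2.083]
ft_force: [1.0, 0.2, -6.1]
opening: 0.295
grip_force: 30.0
```

Call:
carry_out:
  series:
    - [0.14, -0.9, 0, 0]
    - [0.14, -0.9, 0, 0]
    - [0.14, -0.9, 0, 0]
    - [0.14, -0.7, 0, 0]
    - [0.04, -0.38, 0, 0]

```text
t: 12.5
eef_pos: [651.2, -175.6, 310.9]
tcp_rot: [-3.14, -0.001, 2.081]
ft_force: [0.8, 0.0, -5.9]
opening: 0.296
grip_force: 30.0
```

Call:
carry_out:
  series:
    - [0, 0, -0.6, 0]
    - [0, 0, -0.7, 0]
    - [0, 0, -0.7, 0]
    - [0, 0, -0.5, 0]
    - [0, 0, -0.24, 0]

```text
t: 13.0
eef_pos: [650.6, -171.9, 171.8]
tcp_rot: [-3.139, -0.004, 2.083]
ft_force: [1.3, 0.3, -5.4]
opening: 0.294
grip_force: 30.0
```

Call:
carry_out:
  series:
    - [0, 0, 0, 0]
    - [0, 0, 0, 0]
    - [0, 0, 0, 0]
    - [0, 0, 0, 0]
    - [0, 0, 0, 0]

```text
t: 13.5
eef_pos: [652.1, -172.9, 174.7]
tcp_rot: [3.141, 0.001, 2.083]
ft_force: [-0.5, 0.2, -6.0]
opening: 0.294
grip_force: 30.0
```

```bash
python3 - <<'E'
from fit import *
s=env.read_camera("scene")[:,:,::-1];t=env.read_camera("top")[:,:,::-1]
np.save("s1.npy",s);np.save("t1.npy",t)
z=lambda im,x,y,w,h,k:cv2.resize(im[y:y+h,x:x+w],None,fx=k,fy=k,interpolation=cv2.INTER_CUBIC)
g=lambda im:np.clip(255*(im/255.)**.6,0,255).astype(np.uint8)
cv2.imwrite("pics/p1.png",g(z(s,205,215,80,85,7)))
e=env.state();print(e["eef_pos"],e["opening"],e["ft_force"])
zo=50+e["eef_pos"][2]-110.9; P=[662.9,-193.1]
for n,q in(("mouth",[*P,62]),("tip",[*P,zo-36]),("shoulder",[*P,zo]),("hub",[P[0]-12.3,P[1]+21.8,zo+76])): print(n,((proj("scene",[q])-[205,215])*7+3).round(), proj("top",[q]).round(1))
E
```

```text
[ 652.01255919 -172.88220348  174.2813519 ] 0.29696773033344315 [ 0.38630774  0.05301639 -6.33195274]
mouth [[330. 510.]] [[359.9 171.4]]
tip [[328. 492.]] [[360.6 170.7]]
shoulder [[322. 448.]] [[362.4 169. ]]
hub [[325. 297.]] [[358.8 169.5]]
```

View pics/p1.png

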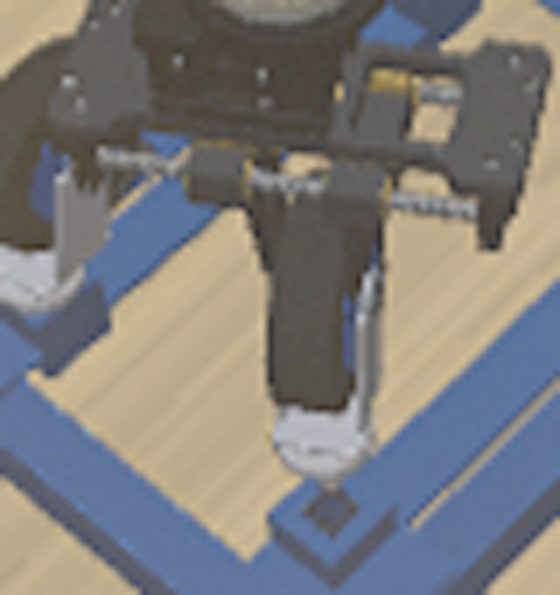

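The picture shows the bore mouth at crop (330,511) with the stem tip just above it at about (330,489), close to the prediction. I'll make a small shift and lower gently.

Call:
carry_out:
  series:
    - [-0.02, -0.04, -0.08, 0]
    - [0, 0, -0.08, 0]
    - [0, 0, -0.08, 0]
    - [0, 0, -0.06, 0]
    - [0, 0, 0, 0]

```text
t: 14.1
eef_pos: [650.7, -174.8, 158.1]
tcp_rot: [-3.141, -0.001, 2.083]
ft_force: [1.0, -0.4, -5.6]
opening: 0.292
grip_force: 30.0
```

Call:
carry_out:
  series:
    - [0, 0, -0.04, 0]
    - [0, 0, -0.04, 0]
    - [0, 0, -0.04, 0]
    - [0, 0, -0.04, 0]
    - [0, 0, 0, 0]

```text
t: 14.6
eef_pos: [651.4, -174.9, 150.7]
tcp_rot: [3.141, 0.001, 2.083]
ft_force: [4.1, -0.9, -7.4]
opening: 0.298
grip_force: 30.0
```

Call:
carry_out:
  series:
    - [0.02, 0, -0.05, 0]
    - [0, 0, -0.08, 0]
    - [0, 0, -0.08, 0]
    - [0, 0, -0.08, 0]
    - [0, 0, 0, 0]

```text
t: 15.1
eef_pos: [651.9, -174.8, 135.6]
tcp_rot: [-3.141, -0.0, 2.083]
ft_force: [3.2, 0.1, -7.6]
opening: 0.291
grip_force: 30.0
```

Call:
carry_out:
  series:
    - [0.02, 0, -0.06, 0]
    - [0, 0, -0.06, 0]
    - [0, 0, -0.06, 0]
    - [0, 0, -0.03, 0]
    - [0, 0, 0, 0]

```text
t: 15.6
eef_pos: [652.7, -174.8, 125.5]
tcp_rot: [-3.141, -0.001, 2.083]
ft_force: [-0.0, 1.0, -6.4]
opening: 0.29
grip_force: 30.0
```

Call:
carry_out:
  series:
    - [0, 0, -0.02, 0]
    - [0, 0, -0.02, 0]
    - [0, 0, -0.02, 0]
    - [0, 0, 0, 0]
    - [0, 0, 0, 0]

```text
t: 16.1
eef_pos: [653.0, -174.8, 123.3]
tcp_rot: [3.141, 0.0, 2.083]
ft_force: [-2.7, 0.1, 0.2]
opening: 0.295
grip_force: 30.0
```

Call:
carry_out:
  series:
    - [-0.01, 0, -0.02, 0]
    - [0, 0, -0.02, 0]
    - [0, 0, 0, 0]
    - [0, 0, 0, 0]
    - [0, 0, 0, 0]

```text
t: 16.6
eef_pos: [652.9, -174.8, 123.2]
tcp_rot: [3.14, 0.002, 2.083]
ft_force: [-4.6, 4.6, 12.8]
opening: 0.292
grip_force: 30.0
```

Seated: the force went from −6 N to +13 N at the expected height. Releasing.

Call:
carry_out:
  series:
    - [0, 0, 0.02, 0]
    - [0, 0, 0, 0]
    - [0, 0, 0, 0]
    - [0, 0, 0, 0]
    - [0, 0, 0, 0]
  fingers: -1

```text
t: 17.1
eef_pos: [652.4, -174.9, 121.7]
tcp_rot: [-3.142, -0.0, 2.083]
ft_force: [-0.7, 0.2, -0.1]
opening: 0.659
grip_force: 0.0
```

Call:
carry_out:
  series:
    - [0, 0, 0, 0]
    - [0, 0, 0, 0]
    - [0, 0, 0, 0]
    - [0, 0, 0, 0]
    - [0, 0, 0.1, 0]

```text
t: 17.6
eef_pos: [652.1, -174.7, 126.4]
tcp_rot: [-3.141, -0.001, 2.083]
ft_force: [0.0, -0.0, 0.2]
opening: 0.994
grip_force: 0.0
```

Call:
carry_out:
  series:
    - [0, 0, 0.5, 0]
    - [0, 0, 0.6, 0]
    - [0, 0, 0.7, 0]
    - [0, 0, 0.7, 0]
    - [0, 0, 0.6, 0]

```text
t: 18.1
eef_pos: [652.4, -174.8, 284.4]
tcp_rot: [3.141, 0.001, 2.083]
ft_force: [0.4, -0.3, 0.1]
opening: 1.0
grip_force: 0.0
```

Call:
carry_out:
  series:
    - [-0.49, 0.78, 0, -0.94]
    - [-0.49, 0.78, 0, -0.94]
    - [-0.49, 0.78, 0, -0.94]
    - [-0.49, 0.78, 0, -0.94]
    - [-0.49, 0.78, 0, -0.94]

```text
t: 18.6
eef_pos: [528.7, 21.4, 282.4]
tcp_rot: [3.141, 0.0, 1.587]
ft_force: [0.4, 0.4, -0.1]
opening: 0.997
grip_force: 0.0
```

Call:
carry_out:
  series:
    - [-0.49, 0.78, 0, -0.94]
    - [-0.49, 0.78, 0, -0.94]
    - [0, 0, 0, 0]
    - [0, 0, 0, 0]
    - [0, 0, 0, 0]

```text
t: 19.1
eef_pos: [481.4, 97.6, 282.1]
tcp_rot: [3.141, 0.0, 1.395]
ft_force: [0.6, -0.3, 1.2]
opening: 1.002
grip_force: 0.0
```

Call:
carry_out:
  series:
    - [0, 0, -0.8, 0]
    - [0, 0, -0.8, 0]
    - [0, 0, -0.8, 0]
    - [0, 0, -0.8, 0]
    - [0, 0, -0.4, 0]

```text
t: 19.6
eef_pos: [480.3, 96.8, 98.8]
tcp_rot: [-3.138, 0.001, 1.393]
ft_force: [-0.5, 0.2, 0.0]
opening: 0.997
grip_force: 0.0
```

Call:
carry_out:
  series:
    - [0, 0, 0, 0]
    - [0, 0, 0, 0]
    - [0, 0, 0, 0]
    - [0, 0, 0, 0]
    - [0, 0, 0, 0]
  fingers: 1

```text
t: 20.1
eef_pos: [481.4, 98.1, 102.8]
tcp_rot: [3.14, -0.0, 1.394]
ft_force: [0.5, 0.2, -0.0]
opening: 0.634
grip_force: 0.0
```

Call:
carry_out:
  series:
    - [0, 0, 0, 0]
    - [0, 0, 0, 0]
    - [0, 0, 0, 0]
    - [0, 0, 0, 0]
    - [0, 0, 0, 0]

```text
t: 20.6
eef_pos: [480.9, 98.2, 101.8]
tcp_rot: [-3.142, 0.0, 1.394]
ft_force: [-0.1, 0.3, 0.7]
opening: 0.251
grip_force: 30.0
```

Call:
carry_out:
  series:
    - [0, 0, 0, 0]
    - [0, 0, 0, 0]
    - [0, 0, 0, 0]
    - [0, 0, 0, 0]
    - [0, 0, 0, 0]

```text
t: 21.1
eef_pos: [480.9, 98.1, 101.8]
tcp_rot: [3.142, 0.0, 1.394]
ft_force: [-0.5, 0.4, 0.7]
opening: 0.253
grip_force: 30.0
```

Call:
carry_out:
  series:
    - [0, 0, 0.1, 0]
    - [0, 0, 0.2, 0]
    - [0, 0, 0.2, 0]
    - [0, 0, 0.2, 0]
    - [0, 0, 0.3, 0]

```text
t: 21.6
eef_pos: [480.7, 98.1, 152.7]
tcp_rot: [-3.141, 0.0, 1.394]
ft_force: [-0.7, -0.6, -4.1]
opening: 0.253
grip_force: 30.0
```

Call:
carry_out:
  series:
    - [0, 0, 0.5, 0]
    - [0, 0, 0.6, 0]
    - [0, 0, 0.6, 0]
    - [0, 0, 0.6, 0]
    - [0, 0, 0.5, 0]

```text
t: 22.1
eef_pos: [480.7, 98.1, 294.4]
tcp_rot: [3.14, -0.0, 1.394]
ft_force: [0.0, -1.4, -2.8]
opening: 0.252
grip_force: 30.0
```

Call:
carry_out:
  series:
    - [0.1, -0.4, 0, 0.3]
    - [0.16, -0.8, 0, 0.4]
    - [0.16, -0.8, 0, 0.4]
    - [0.16, -0.8, 0, 0.4]
    - [0.16, -0.8, 0, 0.33]

```text
t: 22.6
eef_pos: [517.7, -83.4, 292.8]
tcp_rot: [3.141, 0.0, 1.588]
ft_force: [0.2, 1.1, -2.5]
opening: 0.247
grip_force: 30.0
```

Call:
carry_out:
  series:
    - [0.16, -0.8, 0, 0]
    - [0.16, -0.8, 0, 0]
    - [0.16, -0.8, 0, 0]
    - [0.16, -0.8, 0, 0]
    - [0.16, -0.8, 0, 0]

```text
t: 23.1
eef_pos: [557.8, -283.4, 292.7]
tcp_rot: [3.141, 0.0, 1.586]
ft_force: [1.0, 0.2, -3.3]
opening: 0.248
grip_force: 30.0
```

Call:
carry_out:
  series:
    - [0.16, -0.7, -0.1, 0]
    - [0.16, -0.5, -0.2, 0]
    - [0.04, -0.06, -0.3, 0]
    - [0, 0, -0.3, 0]
    - [0, 0, -0.2, 0]

```text
t: 23.6
eef_pos: [575.4, -344.1, 235.8]
tcp_rot: [-3.14, -0.001, 1.586]
ft_force: [0.2, -0.3, -3.8]
opening: 0.248
grip_force: 30.0
```

Call:
carry_out:
  series:
    - [-0.07, 0, -0.2, 0]
    - [-0.07, 0, -0.3, 0]
    - [0, 0, -0.2, 0]
    - [0, 0, -0.18, 0]
    - [0, 0, 0, 0]

```text
t: 24.1
eef_pos: [568.7, -344.4, 191.9]
tcp_rot: [-3.14, -0.001, 1.586]
ft_force: [-0.2, -0.0, -4.3]
opening: 0.25
grip_force: 30.0
```

Call:
carry_out:
  series:
    - [0, 0, 0, 0]
    - [0, 0, 0, 0]
    - [0, 0, 0, 0]
    - [0, 0, 0, 0]
    - [0, 0, 0, 0]

```text
t: 24.6
eef_pos: [569.0, -344.9, 193.1]
tcp_rot: [3.141, 0.0, 1.586]
ft_force: [-0.8, 0.2, -2.9]
opening: 0.251
grip_force: 30.0
```

```bash
python3 - <<'E'
from fit import *
s=env.read_camera("scene")[:,:,::-1];t=env.read_camera("top")[:,:,::-1]
z=lambda im,x,y,w,h,k:cv2.resize(im[y:y+h,x:x+w],None,fx=k,fy=k,interpolation=cv2.INTER_CUBIC)
g=lambda im:np.clip(255*(im/255.)**.6,0,255).astype(np.uint8)
cv2.imwrite("pics/f1.png",np.vstack([g(z(s,75,225,190,140,4))[:,:760]]))
cv2.imwrite("pics/f2.png",np.hstack([g(z(t,380,165,95,75,4)),z(np.load("s0.npy"),100,300,60,50,6)[:300]]))
e=env.state();T=e["eef_pos"];print(T,e["tcp_rot"],e["opening"])
hub=T+[0,2,20.2]; y=1.586;c=lambda l:hub+[np.cos(y)*l[0]-np.sin(y)*l[1],np.sin(y)*l[0]+np.cos(y)*l[1],l[2]]
for n,l in(("hub",(0,0,0)),("ax+",(0,17,0)),("ax-",(0,-17,0)),("shoulder",(-20,0,-60)),("tip",(-20,0,-96)),("edge lens",(-37.5,0,0))):
  print(n,c(l).round(1),((proj("scene",[c(l)])-[75,225])*4+1.5).round(),proj("top",[c(l)]).round(1))
L=np.array([570.5,-493,212]);print("lens",((proj("scene",[L])-[75,225])*4+1.5).round())
E
```

```text
[ 568.9666145  -344.88678863  192.94182654] [3.14135649e+00 9.44982442e-05 1.58568760e+00] 0.25310608842232246
hub [ 569.  -342.9  213.1] [[443. 206.]] [[419.8 197. ]]
ax+ [ 552.  -343.1  213.1] [[426. 192.]] [[419.9 202.9]]
ax- [ 586.  -342.6  213.1] [[460. 219.]] [[419.6 191.1]]
shoulder [ 569.3 -362.9  153.1] [[438. 271.]] [[421.3 198.7]]
tip [ 569.3 -362.9  117.1] [[447. 297.]] [[418.3 199.7]]
edge lens [ 569.5 -380.4  213.1] [[401. 243.]] [[432.8 196.8]]
lens [[263. 364.]]
```

View pics/f1.png

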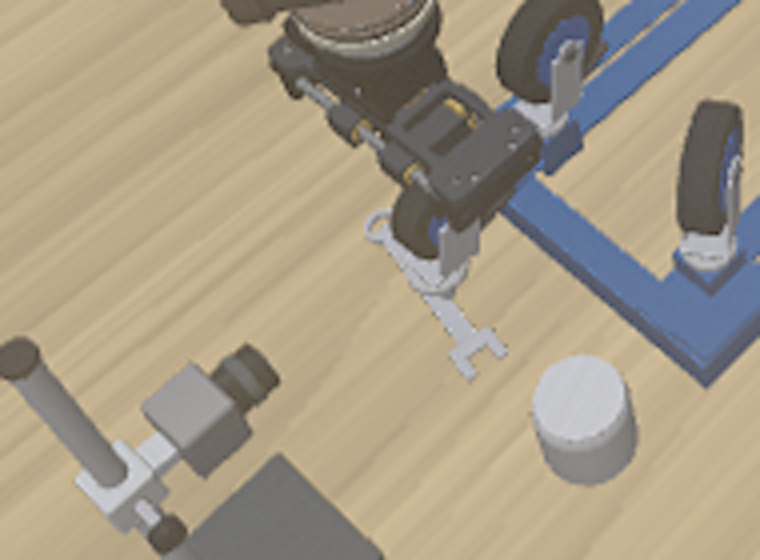

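The picture shows the new castor home in its socket at (710,250). The small castor is held with its housing at (440,272), where predicted (438,271), and the lens front is at about (263,363). One last close look at the lens to check the range.

View pics/f2.png

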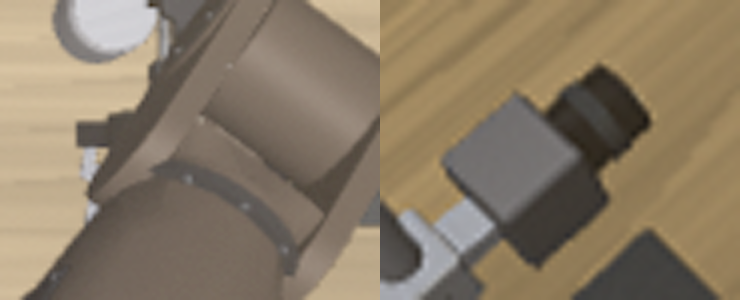

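```bash
python3 -c "
from h import *
e=env.state();print(e['t'],e['eef_pos'],e['opening'],e['grip_force'],np.abs(e['qvel']).max());print(env.job_done())"
```

```text
24.7 [ 568.9666145  -344.88678863  192.94182654] 0.25310608842232246 29.999454617500305 0.0027482120711852477
the job is handed in; nothing more can be done
None
```

I handed the job in at 24.7 s: the new castor is fully home and released in the empty socket, and the small castor is held stem-down on the lens axis, about 15 cm out (±5 mm), tread to the lens. The last top view was blocked by the arm, so its stem angle and lens distance rest on the scene camera and earlier fits.

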